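# Nip a drilled plate in the vice and hold the rotary tool ready over its hole

## Robot

A 6-joint arm with a two-finger parallel gripper is mounted at the origin on the work surface. World frame = base frame: x ahead of the robot, y to its left, z up, the work surface at z = 0. Lengths are in m, angles in rad, forces in N, time in s.
With the tool pointing down it reaches from about 0.225 to 0.875 m from the base axis. Payload 3.4 kg.
Tool frame: the origin (TCP) lies at the very end of the fingers, on their centre line; the grasp point (between the pads) lies 19 mm behind it; z points along the fingers, x is the direction in which the jaws open and shut, and the axes are right-handed (so a half turn about z gives the same grasp; the last joint's range is limited). The gripper opens to 85 mm and grips with 20 to 120 N. Pads are 22 mm wide; open, the fingers measure 114 mm over their backs; the gripper's body (76 mm by 85 mm) begins 54 mm behind the grasp point. The pads swing forward as they close: fully open they stand 13 mm farther back than shut.
Start: joints at [-1.42, 0.276, 1.505, -0, 1.361, -0.121], TCP at [0.154, -0.554, 0.231] pointing down, gripper open.
Joint ranges: [-2.89, 2.89], [-0.75, 2.08], [0.22, 2.7], [-1.18, 4.32], [0.11, 2.71], [-2.7, 2.7]. Speed limits (rad/s): [2.57, 2.57, 3.14, 3.14, 3.14, 3.14].

## Interface

Orientations are given as a unit quaternion [w, x, y, z].
In Python, from rig import manip gives the robot as it stands.
- The arm moves only by the tool carry_out, never from a script. Its argument "series" is a list of rows, each a list of 2 entries, a list of its own where there are three numbers: the shift along the tool's x, y, z in mm, then the turn about the tool's z in degrees. A call has 1 to 10 rows; each row shifts and turns the pose as measured when the row begins, along the tool's axes as they then stand; what a row does not reach is not made up. A row lasts 1/12 s, in which the tool goes at most 41.7 mm and 7.16 degrees, less where a joint would pass 70% of its speed; a pose out of reach is approached as far as the arm can. A call is refused whole if a number of a shift passes 41.7 or a number of a turn 7.16, either way. A call with a gripper value outside its range is refused whole. "fingers" is the finger opening in mm, from 0 to 85.4, set as the call begins (left out, the last holds). The fingers move at their own pace and stop on an object; "squeeze" is the grip in N (left out, the last holds). Time passes only in rows, so rows that do not move let the fingers close. It gives the time, the measured TCP pose, the force and the opening at its end, in the units of the state.
- manip.get_state(): the state, without advancing time (a new reading comes with each control period).
- manip.get_image(name): name is "side" or "top" or "wrist"; returns a dict with "frame" (384x512x3 uint8, blue, green, red), "K" (3x3 intrinsics, pixels), "rvec" (rotation vector, rad) and "tvec" (3), from world to camera coordinates, as OpenCV has them; the wrist camera has in their place "mount" (4x4, takes a point from camera to tool coordinates, whose origin is the TCP and whose axes are the tool frame's). Camera axes: x right, y down, z forward; pixel columns grow to the right and rows downward; lengths in m; the calibration is good to about 2 mm. A picture is of the moment at which its call begins: read the wrist's pose just before it. There is no depth.
- manip.sign_off(): hands the job in, once; it reports no verdict.
The state is a dict: "clock": time; "qpos": joint angles; "qd": joint speeds; "effort": joint torques, N m; "position": TCP position; "ee_rot": TCP orientation; "contact_force": force on the tool from outside, world axes, zero at the start; "moment": the same for the moment, N m; "width": finger opening in m.
Only numpy, scipy, OpenCV 4.12 (cv2) and the standard library are available. Lean on these libraries where they do the work, as an engineer would, in place of code of your own. Each camera call takes 0.05 s, during which the arm holds its last target. There are 200 camera calls.

## Task

Push the sliding jaw of the small vice fully home, so that the loose aluminium plate is nipped square between both jaws. Then take the cordless rotary tool out of its wooden stand, carry it over the clutter without disturbing anything, and hold it upright, nose down, with the point of its countersink centred over the plate's large hole and about a centimetre clear of the plate, ready to be switched on: never let the tool touch the plate or the vice. Finish like that: the program ends while the robot still holds the tool steady in the air.

Things in the scene. Friction and masses are not known exactly. Their poses are not given: they have to be found in the camera images.
- vice: Small grey drill vice fixed to the table. Bed 220 x 90 x 18 mm (ears: 124 mm wide); origin on the table under its middle, x along the slide, from sliding to fixed jaw. Fixed jaw: face at x = +85 mm, top 56 mm up. Nut block: x = -98 to -110 mm, top 48 mm up. The plate lies between the jaws on two parallels, tops 48 mm up.
- jaw (a joint): Travel of the sliding jaw towards the fixed jaw, in m. 0 = fully open (100 mm between the faces); the opening is 0.100 minus this value, so the 50 mm plate is nipped at 0.050. The jaw slides with about 5 N of friction and stays where it is left.
- jaw_back (a point): Middle of the top edge of the sliding jaw's back (side away from the plate), 56 mm above the table; moves with the jaw. Jaw 80 mm wide, 25 mm thick. Push its upright back towards the fixed jaw. Behind it on the middle line runs the 12 mm spindle, top 36 mm up, through the nut block to a cross bar.
- plate: Loose aluminium plate, 50 mm (its x, between the jaws) x 76 mm (its y, along the jaws) x 12 mm, 115 g, lying on the parallels a few mm from the fixed jaw; origin at the centre of its underside. Its top is 60 mm above the table, 4 mm above the jaws. One large hole (14 mm), two small ones (6 mm) at the other end.
- plate_hole (a point): Centre of the mouth of the plate's large 14 mm through hole, on the plate's top face, 6 mm to -x and 16 mm to +y of the plate's middle.
- tool: Cordless rotary tool, 186 mm long, 0.4 kg, upright, nose down in the stand. Origin at the countersink's point, z up its axis. From the point: 18 mm wide cone (0-13 mm), shank, collet nut, 20 mm nose (42-72 mm), straight grey body 38 mm thick (72-176 mm), black end cap. Its shoulder at 72 mm rests on the stand. Grip the grey body.
- tool_tip (a point): The point of the countersink, at the lower end of the tool; the same point as the tool's origin.
- stand: Wooden bridge stand fixed to the table, 85 x 85 mm, its top 88 mm above the table, with a 24 mm through hole in the middle in which the tool hangs, its point 16 mm above the table. Origin on the table under its middle.
- can0: Spray can, upright, 53 mm thick, 145 mm high, origin under its centre. To be left alone.
- can1: The same kind of spray can. To be left alone.
- tape: Yellow tape measure, 68 x 38 x 62 mm, origin under its centre. To be left alone.
- battery: Battery pack of the cordless drill, 105 x 70 x 57 mm, origin under its centre. To be left alone.
- driver0: Screwdriver with a green handle, about 0.2 m long, lying flat. To be left alone.
- driver1: Another such screwdriver. To be left alone.
- hinge: Steel butt hinge lying open and flat, 76 x 75 x 8 mm, origin under its centre. To be left alone.
There are look-alikes about, which are no part of the job. Several things have the shape of the stand; the one meant has the colours described above.

How it is judged:
On the way, in this order (a step that is already met when the one before it is completed fails the run):
1. the sliding jaw is home and the plate is nipped between the jaws, the tool still in its stand (value of joint jaw above 0.0485 m and z of tool_tip in the frame of stand below 0.03 m), for 0.2 s.
2. the tool is lifted clear of its stand (z of tool_tip in the frame of stand above 0.09 m and contact force between the fingers and tool above 1 N), for 0.2 s.
At the end, for the whole second after the job is handed in: The jaw is home (joint above 0.0485) with the plate flat on the parallels, square and against the fixed jaw; the fingers hold the tool still and upright (within 0.12 rad), its point within 5 mm of the axis of the large hole and 3 to 20 mm above the plate, touching neither plate nor vice (value of joint jaw above 0.0485 m and x of plate in the frame of vice above 0.0585 m and z of plate in the frame of vice below 0.051 m and angle between plate's own z axis and vertical below 0.05 rad and angle between the x axis of plate and the x axis of vice, either way round below 0.04 rad and horizontal distance between tool_tip and plate_hole below 0.005 m and z of tool_tip in the frame of plate_hole between 0.003 and 0.02 m and angle between tool's own z axis and vertical below 0.12 rad and contact force between the fingers and tool above 1 N and contact force between tool and plate below 0.1 N and contact force between tool and vice below 0.1 N and linear speed of tool below 0.02 m/s); the arm keeps its last pose, push and grip.
It fails at once if the tool touches the plate or the vice (contact force between tool and plate above 1 N or contact force between tool and vice above 1 N).
It fails at once if something that should be left alone is knocked away (30 mm) or over (distance of any of can0, can1, tape, battery, driver0, driver1, hinge from where it was at the start of the episode above 0.03 m or angle between any of can0, can1's own z axis and vertical above 0.5 rad).
It also fails if it takes over 61 s, if anything falls off the work surface, if the arm or the gripper's body presses on something with over 40 N, if the wrist force passes 120 N, or if a joint passes its speed limit or range.

## Working session

There is one attempt and no reset: what is moved stays moved. The work goes in short steps, Python scripts to look and compute and a tool call to move; the robot and the scene stay as the last step left them, time stands still between calls to the robot, and variables do not carry over. Pictures are saved under pics/ and viewed, about 8 in all and at most 12, crops included, and the job is handed in when it is done.

Besides the shell and the picture viewer there is one more tool, called as name([rows], argument=value, ...), one row to a line, values as JSON. carry_out: Moves the arm, as the interface text tells. Its arguments: {"type":"object","properties":{"series":{"type":"array","items":{"type":"array"}},"fingers":{"type":"number"},"squeeze":{"type":"number"}},"required":["series"]}

```bash
mkdir -p pics; ls
cat > h.py <<'E'
import numpy as np, cv2, pickle
from rig import manip
def grab(name,tag):
    s=manip.get_state(); d=manip.get_image(name); d['state']=s
    cv2.imwrite(f'pics/{tag}.png',d['frame']); pickle.dump(d,open(f'pics/{tag}.pkl','wb')); return d
def load(tag): return pickle.load(open(f'pics/{tag}.pkl','rb'))
def q2R(q):
    from scipy.spatial.transform import Rotation as R
    return R.from_quat([q[1],q[2],q[3],q[0]]).as_matrix()
def cam(d):
    if 'mount' in d:
        T=np.eye(4);T[:3,:3]=q2R(d['state']['ee_rot']);T[:3,3]=d['state']['position']
        M=T@np.array(d['mount']); return M[:3,:3],M[:3,3]
    R=cv2.Rodrigues(np.array(d['rvec'],float))[0]; return R.T,-R.T@np.array(d['tvec'],float).ravel()
def ray(d,uv):
    R,c=cam(d); v=R@np.linalg.inv(d['K'])@np.array([uv[0],uv[1],1.]); return c,v/np.linalg.norm(v)
def onz(d,uv,z):
    c,v=ray(d,uv); return c+v*(z-c[2])/v[2]
def proj(d,p):
    R,c=cam(d); x=np.array(d['K'])@(R.T@(np.array(p)-c)); return x[:2]/x[2]
E
python3 - <<'E'
from h import *
a=grab('top','top0')
b=grab('side','side0')
print(manip.get_state())
for d in(a,b): print(cam(d),d['K'])
cv2.imwrite('pics/top0b.png',cv2.resize(a['frame'],(800,600),interpolation=cv2.INTER_CUBIC))
cv2.imwrite('pics/side0b.png',cv2.resize(b['frame'],(800,600),interpolation=cv2.INTER_CUBIC))
E
```

```text
pics
{'clock': 0.1, 'qpos': array([-1.41996463e+00,  2.76556458e-01,  1.50603930e+00,  2.07890585e-05,
        1.36073492e+00, -1.20975910e-01]), 'qd': array([ 1.32651014e-03, -4.59906971e-04, -4.67325839e-03, -4.01527289e-05,
        1.48075621e-03,  2.38485644e-04]), 'effort': array([ 1.15283605e-03, -4.17701161e+01, -2.46405280e+01, -1.24063490e-04,
        5.81098924e-03,  1.12143903e-05]), 'position': array([ 0.15431226, -0.55339153,  0.23049909]), 'ee_rot': array([-6.12537480e-04,  7.96388086e-01, -6.04785302e-01, -6.16510051e-04]), 'contact_force': array([ 0.02010643,  0.12718767, -0.32586722]), 'moment': array([ 0.00847129, -0.05282987, -0.0434438 ]), 'width': 0.08546642134301412}
(array([[-0.00746045, -0.99482098,  0.10136839],
       [-0.99992696,  0.00838564,  0.00870401],
       [-0.00950897, -0.10129605, -0.99481088]]), array([ 0.41766602, -0.00456332,  1.60170979])) [[478.19582104   0.         260.1120167 ]
 [  0.         478.19582104 194.13257057]
 [  0.           0.           1.        ]]
(array([[-0.70389873, -0.46764712,  0.53463328],
       [-0.71022984,  0.4527822 , -0.53903789],
       [ 0.01000709, -0.7591406 , -0.65084976]]), array([-0.18323972,  0.76856426,  0.99720385])) [[410.94426537   0.         259.04018151]
 [  0.         410.94426537 189.77054867]
 [  0.           0.           1.        ]]
```

View pics/top0b.png

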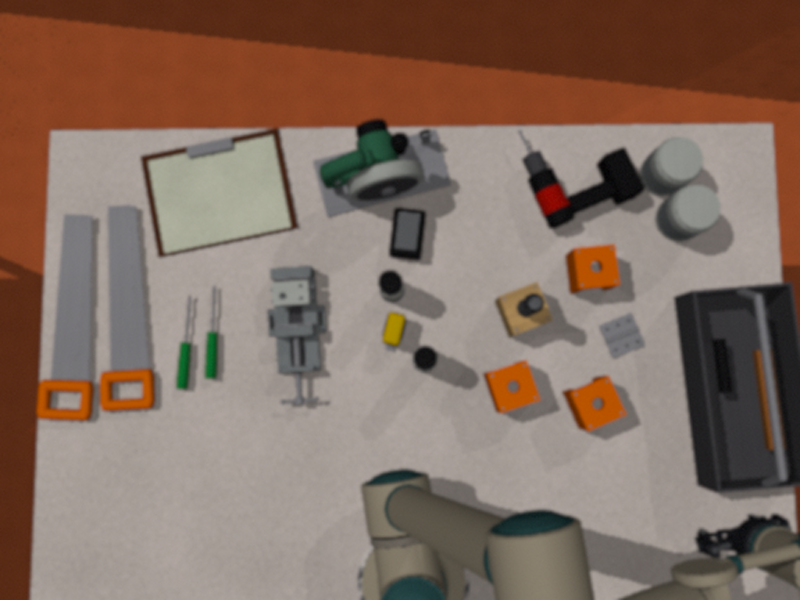

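View pics/side0b.png

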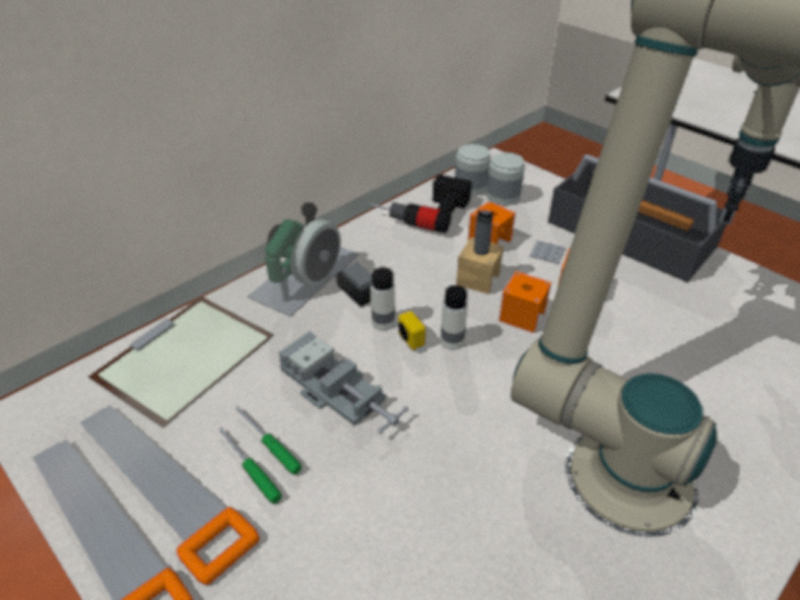

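The top view shows the vice at (296,320) with its fixed jaw toward +x. The wooden stand with the tool is at (524,308). The look-alikes are orange blocks at (594,268), (513,387) and (597,403), which are the wrong colour and hold no tool, so the wooden one is meant. I'll confirm it and measure on a crop.

Run:
```python
from h import *
a=load('top0'); b=load('side0'); f=a['frame']; g=b['frame']
# crops, orig px
def crop(f,x,y,w,h,s): return cv2.resize(f[y:y+h,x:x+w],(w*s,h*s),interpolation=cv2.INTER_CUBIC)
A=crop(f,160,160,60,110,5); B=crop(f,310,170,50,50,5);C=crop(g,290,125,40,65,5)
out=np.zeros((580,800,3),np.uint8); out[:550,:300]=A; out[:250,310:560]=B; out[:325,570:770]=C
cv2.imwrite('pics/c1.png',out)
for n,uv,z in [('vice',(296*.64,320*.64),.05),('stand',(524*.64,308*.64),.088),('can0',(391*.64,285*.64),.145),('can1',(426*.64,358*.64),.145),('tape',(395*.64,329*.64),.06),('phone',(408*.64,233*.64),.05),('plate',(292*.64,293*.64),.06)]: print(n,onz(a,uv,z).round(3))
hsv=cv2.cvtColor(f,cv2.COLOR_BGR2HSV); print(hsv[215,325:345:4],hsv[200,325:345:4])
```

```text
vice [0.543 0.24  0.05 ]
stand [ 0.56  -0.23   0.088]
can0 [0.603 0.038 0.145]
can1 [ 0.459 -0.029  0.145]
tape [0.522 0.033 0.06 ]
phone [0.725 0.005 0.05 ]
plate [0.598 0.247 0.06 ]
[[ 13  39 125]
 [ 13  38 107]
 [ 12  24 106]
 [ 12  24 106]
 [ 12  24 105]] [[ 17 124 167]
 [ 17 124 160]
 [ 16  72  60]
 [135  15  35]
 [ 17  94  57]]
```

View pics/c1.png

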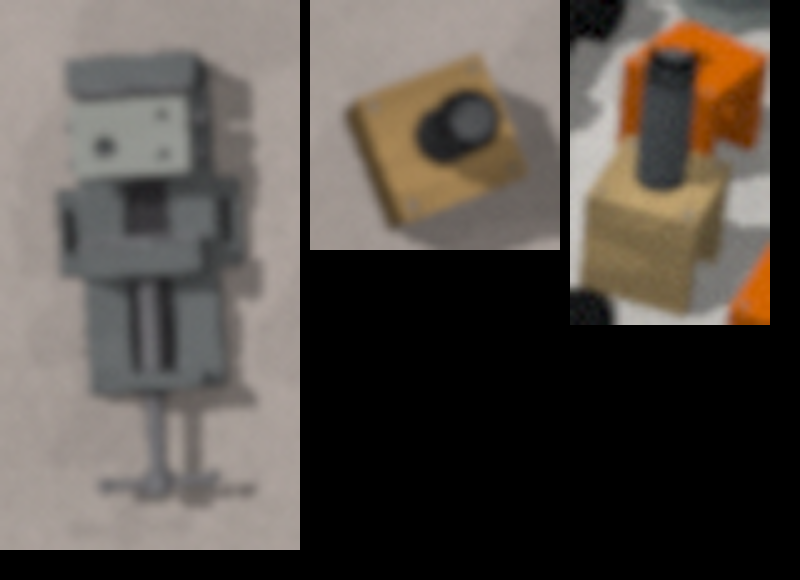

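The crop confirms it: a wood-coloured stand with the grey tool upright in it. The plate's large hole is at crop (104,146). I'll lift and move in for wrist-camera measurements.

carry_out([
  [[0,0,-35],0],
  [[0,0,-35],0],
  [[0,0,-35],0],
  [[-19,-36.5,0],0],
  [[-19,-36.5,0],0],
  [[-19,-36.5,0],0],
  [[-19,-36.5,0],0],
  [[-19,-36.5,0],0],
  [[-19,-36.5,0],0],
  [[-19,-36.5,0],0],
])

```text
clock: 0.93
position: [0.3641, -0.3578, 0.3348]
ee_rot: [-0.003, 0.791, -0.611, -0.005]
contact_force: [-0.5, -1.2, 0.4]
width: 0.0851
```

Run:
```python
from h import *
s=manip.get_state(); print(s['clock'],s['position'],q2R(s['ee_rot']).round(3))
d=grab('wrist','w0'); print(np.array(d['mount']).round(4),d['K'])
print(cam(d), [proj(d,p) for p in ([.556,-.23,.088],[.556,-.23,.202])])
```

```text
0.9333 [ 0.36413006 -0.35775397  0.33480601] [[ 0.252 -0.968 -0.004]
 [-0.968 -0.252  0.011]
 [-0.011  0.002 -1.   ]]
[[ 1.000e+00 -1.000e-03  1.000e-04  6.000e-04]
 [ 9.000e-04  9.450e-01  3.270e-01 -8.410e-02]
 [-5.000e-04 -3.270e-01  9.450e-01 -1.422e-01]
 [ 0.000e+00  0.000e+00  0.000e+00  1.000e+00]] [[319.79071022   0.         255.73670804]
 [  0.         319.79071022 189.29298334]
 [  0.           0.           1.        ]]
(array([[ 0.25117454, -0.91333658, -0.32051154],
       [-0.96787907, -0.24075967, -0.07242162],
       [-0.01102094,  0.32840688, -0.94447205]]), array([ 0.44625787, -0.33863194,  0.47681978])) [array([183.43796727, -61.33711857]), array([ 145.6298077 , -130.67455033])]
```

carry_out([
  [[-10,-40,0],0],
  [[-10,-40,0],0],
  [[-10,-40,0],0],
  [[-10,-40,0],0],
  [[-10,-40,0],0],
  [[-10,-40,0],0],
  [[-8,-30,0],0],
  [[0,0,0],0],
  [[0,0,0],0],
])

```text
clock: 1.73
position: [0.6133, -0.211, 0.3315]
ee_rot: [-0.006, 0.796, -0.606, -0.008]
contact_force: [-0.7, 0.9, -0.2]
width: 0.0851
```

Run:
```python
from h import *
d=grab('wrist','w1'); s=d['state'];print(s['clock'],s['position'],q2R(s['ee_rot']).round(3))
print([proj(d,p).round() for p in ([.556,-.23,.088],[.556,-.23,.202])])
```

```text
1.7333 [ 0.61326107 -0.210988    0.33149262] [[ 0.266 -0.964 -0.005]
 [-0.964 -0.266  0.02 ]
 [-0.021 -0.    -1.   ]]
[array([262., 197.]), array([261., 239.])]
```

View pics/w1.png

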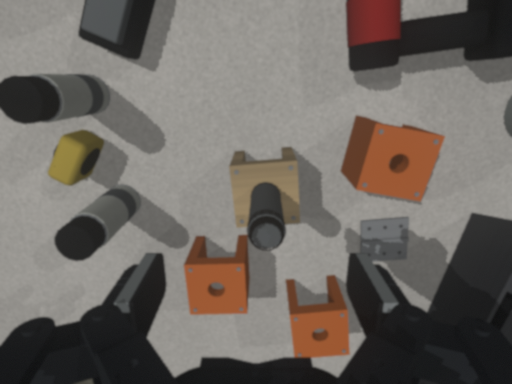

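Tool cap top is at about (267,235). The wood stand top spans (232,160) to (300,226). Next I'll measure both, then move on to the vice.

Run:
```python
from h import *
d=load('w1'); a=load('top0'); b=load('side0')
# tool body midline and cap top
print('cap w1',onz(d,(267,235),.202).round(4),'side edges',onz(d,(267,189),.09).round(4))
def fit(d,box,lo,hi):
    x,y,w,h=box; hsv=cv2.cvtColor(d['frame'],cv2.COLOR_BGR2HSV)[y:y+h,x:x+w]
    m=cv2.inRange(hsv,lo,hi); c=max(cv2.findContours(m,0,2)[0],key=cv2.contourArea)
    q=cv2.convexHull(c)+np.array([x,y]); return q.reshape(-1,2)
for t,box in (('w1',(215,140,100,100)),('top0',(310,170,50,50))):
    q=fit(load(t),box,(10,70,70),(24,255,255)).astype(float)
    p=np.array([onz(load(t),u,.088)[:2] for u in q])
    r=cv2.minAreaRect((p*1000).astype(np.float32)); print(t,r)
# crossing lines: cap in top0: crop (472,118)-> 310+ (472-310)/5
u=(310+(473-310)/5,170+115/5)
print('cap top0',onz(a,u,.202).round(4))
```

```text
cap w1 [ 0.562 -0.234  0.202] side edges [ 0.5695 -0.2334  0.09  ]
w1 ((568.4703979492188, -230.90646362304688), (98.4217529296875, 83.0563735961914), 20.64961051940918)
top0 ((558.770263671875, -228.9351043701172), (85.63128662109375, 95.23251342773438), 20.287906646728516)
cap top0 [ 0.5616 -0.2347  0.202 ]
```

carry_out([
  [[-38,10,0],0],
  [[-38,10,0],0],
  [[-38,10,0],0],
  [[-38,10,0],0],
  [[-38,10,0],0],
  [[-38,10,0],0],
  [[-38,10,0],0],
  [[-38,10,0],7],
  [[-38,10,0],7],
  [[-38,10,0],2],
])

```text
clock: 2.62
position: [0.4185, 0.1223, 0.3337]
ee_rot: [0.001, -0.696, 0.718, 0.01]
contact_force: [1.4, 0.2, 0.1]
width: 0.0855
```

Run:
```python
from h import *
s=manip.get_state();print(s['clock'],s['position'],q2R(s['ee_rot']).round(3))
```

```text
2.6167 [0.41850587 0.1223171  0.33366454] [[-0.03  -0.999 -0.012]
 [-0.999  0.03   0.015]
 [-0.015  0.012 -1.   ]]
```

carry_out([
  [[-24,-33,0],0],
  [[-24,-33,0],0],
  [[-24,-33,0],0],
  [[-24,-33,0],0],
  [[-24,-33,0],0],
  [[-10,-15,0],0],
  [[0,0,0],0],
  [[0,0,0],0],
])

```text
clock: 3.28
position: [0.5969, 0.2462, 0.3354]
ee_rot: [0.0, -0.694, 0.72, 0.009]
contact_force: [-1.3, 0.5, 0.8]
width: 0.0854
```

Run:
```python
from h import *
d=grab('wrist','w2'); s=d['state'];print(s['clock'],s['position'],q2R(s['ee_rot']).round(3))
x,y,w,h=160,60,200,266
u=proj(d,[.56,.24,.05]);print(u)
cv2.imwrite('pics/w2b.png',cv2.resize(d['frame'],(800,600),interpolation=cv2.INTER_CUBIC))
```

```text
3.2833 [0.59694332 0.24620826 0.3353952 ] [[-0.036 -0.999 -0.012]
 [-0.999  0.036  0.013]
 [-0.013  0.013 -1.   ]]
[263.31449177 168.33388239]
```

View pics/w2b.png

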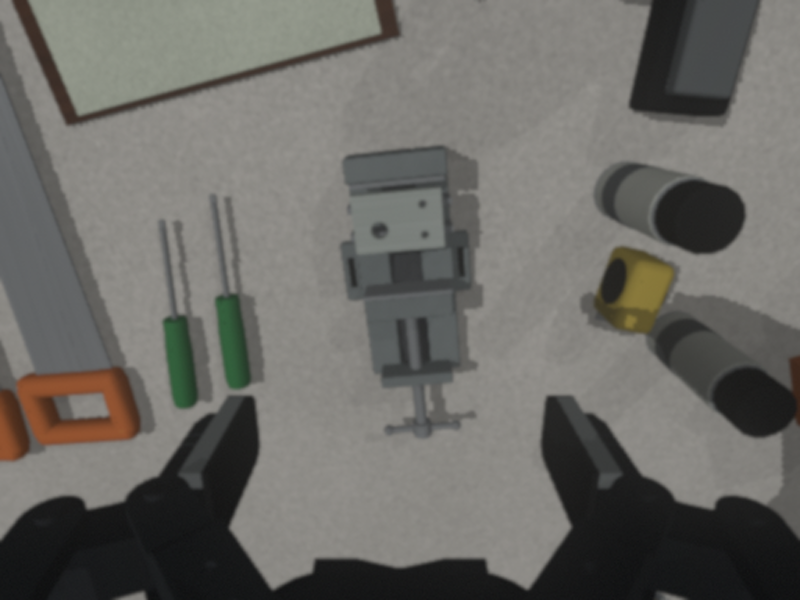

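Run:
```python
from h import *
d=load('w2')
P={'hole':(380,230,.06),'TL':(350,195,.06),'TR':(442,188,.06),'BR':(447,248,.06),'BL':(354,255,.06),'s1':(422,203,.06),'s2':(425,234,.06),
'fTL':(345,158,.056),'fTR':(445,148,.056),'fBL':(346,183,.056),'fBR':(449,178,.056),'jFL':(363,292,.056),'jFR':(458,287,.056),'jBL':(366,319,.056),'jBR':(459,315,.056),
'nutFL':(383,368,.048),'nutFR':(451,364,.048),'nutBL':(384,385,.048),'nutBR':(452,381,.048),'bar':(423,427,.03)}
W={k:onz(d,(u*.64,v*.64),z) for k,(u,v,z) in P.items()}
for k,w in W.items(): print(k,(w[:2]*1000).round(1))
a=load('top0'); print('hole top0',onz(a,(160+104/5,160+146/5),.06).round(4))
for k in ('TL','BR','fTL','fTR'): print(k, (proj(a,W[k])-160)*5)
```

```text
hole [592.8 265.7]
TL [623.  289.1]
TR [626.  213.1]
BR [575.2 209.2]
BL [571.7 289.2]
s1 [614.3 229.7]
s2 [588.  227.8]
fTL [652.4 291.5]
fTR [657.2 210.1]
fBL [632.4 292.1]
fBR [633.4 207. ]
jFL [536.3 284. ]
jFR [538.2 199.4]
jBL [510.2 282.9]
jBR [511.4 198.4]
nutFL [455.5 270.4]
nutFR [457.8 205.1]
nutBL [436.9 270.3]
nutBR [439.3 204.2]
bar [375.4 233.1]
hole top0 [0.593  0.2665 0.06  ]
TL [ 69.88136524 100.60586561]
BR [191.91677083 172.59604337]
fTL [67.82841879 56.88408671]
fTR [192.13319252  48.45571815]
```

The hole agrees in both views: (593,266) mm. The vice's yaw is about +3.3° and the sliding jaw's back is at (511,240.5). Next: go behind the jaw with the fingers part-closed, straddling the spindle.

carry_out([
  [[0,0,0],-5.4],
  [[0,30,0],0],
  [[0,30,0],0],
  [[0,30,0],0],
  [[0,23,0],0],
  [[0,0,35],0],
  [[0,0,35],0],
  [[0,0,35],0],
  [[0,0,35],0],
  [[0,0,0],0],
], fingers=45)

```text
clock: 4.17
position: [0.4625, 0.2227, 0.2005]
ee_rot: [-0.003, 0.724, -0.69, -0.005]
contact_force: [-0.6, -0.6, -0.5]
width: 0.0453
```

```bash
cat > st.py <<'E'
from h import *
import sys
s=manip.get_state();R=q2R(s['ee_rot']);p=s['position']
print(round(s['clock'],2),p.round(4),'F',s['contact_force'].round(1),'w',round(s['width'],4));print('xang',np.degrees(np.arctan2(R[1,0],R[0,0])).round(2),'z',R[:,2].round(4))
if len(sys.argv)>1:
    t=np.array([float(v) for v in sys.argv[1:4]]); print('shift mm',((t-p)@R*1000).round(1))
E
python3 st.py .484 .239 .030
```

```text
4.17 [0.4625 0.2227 0.2005] F [-0.6 -0.6 -0.5] w 0.0453
xang -87.31 z [-0.0041  0.0112 -0.9999]
shift mm [-13.3 -22.9 170.6]
```

carry_out([
  [[-13,-23,0],-0.6],
  [[0,0,30],0],
  [[0,0,30],0],
  [[0,0,25],0],
  [[0,0,0],0],
  [[0,0,0],0],
])

```text
clock: 4.67
position: [0.4847, 0.2326, 0.1261]
ee_rot: [-0.008, 0.725, -0.688, -0.001]
contact_force: [0.0, 0.4, -0.1]
width: 0.0448
```

```bash
python3 st.py .484 .239 .030
```

```text
4.67 [0.4847 0.2326 0.1261] F [ 0.   0.4 -0.1] w 0.0448
xang -87.02 z [ 0.0086  0.0134 -0.9999]
shift mm [-5.2  1.2 96.1]
```

carry_out([
  [[-5,0,20],0],
  [[0,0,20],0],
  [[0,0,20],0],
  [[0,0,20],0],
  [[0,0,10],0],
  [[0,0,0],0],
  [[0,0,0],0],
])

```text
clock: 5.25
position: [0.4973, 0.24, 0.0536]
ee_rot: [-0.021, 0.724, -0.689, 0.006]
contact_force: [-0.3, -1.0, -0.1]
width: 0.0448
```

```bash
python3 st.py .484 .239 .030
```

```text
5.25 [0.4973 0.24   0.0536] F [-0.3 -1.  -0.1] w 0.0448
xang -87.17 z [ 0.0381  0.0222 -0.999 ]
shift mm [ 0.8 14.2 23. ]
```

carry_out([
  [[0,7,0],0],
  [[0,7,0],0],
  [[0,0,6],0],
  [[0,0,6],0],
  [[0,0,6],0],
  [[0,0,4],0],
  [[0,0,0],0],
])

```text
clock: 5.83
position: [0.4861, 0.2409, 0.0355]
ee_rot: [-0.026, 0.724, -0.689, 0.009]
contact_force: [0.2, 0.3, 0.8]
width: 0.0448
```

```bash
python3 st.py .490 .239 .030
```

```text
5.83 [0.4861 0.2409 0.0355] F [0.2 0.3 0.8] w 0.0448
xang -87.15 z [ 0.0484  0.0256 -0.9985]
shift mm [ 2.2 -3.5  5.6]
```

carry_out([
  [[2,-8,2],0],
  [[0,-8,1],0],
  [[0,-8,1],0],
  [[0,-8,0],0],
  [[0,-8,0],0],
  [[0,-8,0],0],
])

```text
clock: 6.33
position: [0.525, 0.2404, 0.0301]
ee_rot: [-0.015, 0.724, -0.689, -0.001]
contact_force: [-6.8, 0.4, 3.9]
width: 0.0449
```

```bash
python3 st.py .547 .242 .032
```

```text
6.33 [0.525  0.2404 0.0301] F [-6.8  0.4  3.9] w 0.0449
xang -87.17 z [ 0.0196  0.0223 -0.9996]
shift mm [ -0.5 -22.1  -1.4]
```

Force of 6.8 N fits the jaw's sliding friction. I'll keep pushing.

carry_out([
  [[0,-7,0],0],
  [[0,-6,0],0],
  [[0,-5,0],0],
  [[0,-4,0],0],
  [[0,-3,0],0],
])

```text
clock: 6.75
position: [0.5429, 0.2415, 0.0287]
ee_rot: [-0.005, 0.724, -0.69, -0.01]
contact_force: [-6.2, 1.1, 2.6]
width: 0.0449
```

```bash
python3 st.py .547 .242 .032
```

```text
6.75 [0.5429 0.2415 0.0287] F [-6.2  1.1  2.6] w 0.0449
xang -87.23 z [-0.0068  0.0208 -0.9998]
shift mm [-0.3 -4.1 -3.3]
```

carry_out([
  [[0,-4,0],0],
  [[0,-3,0],0],
  [[0,-3,0],0],
  [[0,-3,0],0],
])

```text
clock: 7.08
position: [0.5432, 0.2417, 0.0273]
ee_rot: [0.007, 0.724, -0.689, -0.021]
contact_force: [-9.1, 0.8, 7.3]
width: 0.0448
```

```bash
python3 st.py .547 .242 .032
```

```text
7.08 [0.5432 0.2417 0.0273] F [-9.1  0.8  7.3] w 0.0448
xang -87.23 z [-0.0404  0.0183 -0.999 ]
shift mm [-0.2 -3.7 -4.9]
```

carry_out([
  [[0,-8,-3],0],
  [[0,-10,-1],0],
  [[0,-12,-1],0],
])

```text
clock: 7.33
position: [0.5418, 0.2416, 0.0272]
ee_rot: [0.034, 0.724, -0.688, -0.044]
contact_force: [-27.4, -1.4, 27.1]
width: 0.045
```

```bash
python3 st.py .547 .242 .032
```

```text
7.33 [0.5418 0.2416 0.0272] F [-27.4  -1.4  27.1] w 0.045
xang -87.12 z [-0.1105  0.0117 -0.9938]
shift mm [-0.2 -4.6 -5.4]
```

carry_out([
  [[0,10,0],0],
  [[0,10,0],0],
  [[0,0,-10],0],
  [[0,0,-20],0],
  [[0,0,-20],0],
  [[0,0,0],0],
])

```text
clock: 7.83
position: [0.5305, 0.2399, 0.0807]
ee_rot: [0.034, 0.724, -0.688, -0.044]
contact_force: [1.7, -1.0, 0.3]
width: 0.0448
```

```bash
python3 st.py .547 .242 .032
python3 - <<'E'
from h import *
d=grab('wrist','w3')
cv2.imwrite('pics/w3b.png',cv2.resize(d['frame'],(800,600),interpolation=cv2.INTER_CUBIC))
E
```

```text
7.83 [0.5305 0.2399 0.0807] F [ 1.7 -1.   0.3] w 0.0448
xang -87.14 z [-0.1117  0.0114 -0.9937]
shift mm [ -0.4 -21.9  46.6]
```

View pics/w3b.png

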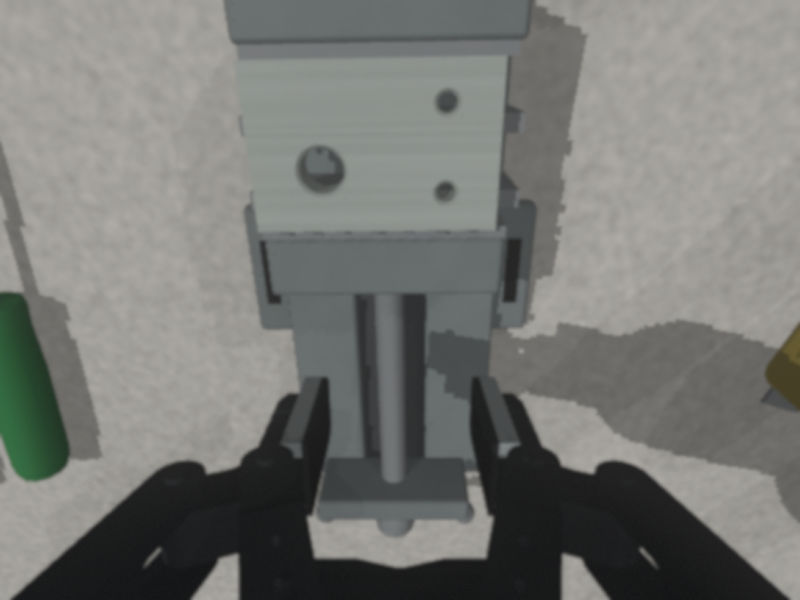

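Run:
```python
from h import *
d=load('w3')
P={'hole':(320,169,.06),'TL':(240,57,.06),'TR':(508,56,.06),'BR':(498,230,.06),'BL':(256,233,.06),'s1':(447,101,.06),'s2':(445,191,.06),
'fBL':(236,43,.056),'fBR':(526,38,.056),'jFL':(265,238,.056),'jFR':(503,235,.056),'jBL':(275,295,.056),'jBR':(493,293,.056),
'nutFL':(332,460,.048),'nutFR':(464,458,.048)}
W={k:onz(d,(u*.64,v*.64),z) for k,(u,v,z) in P.items()}
for k,w in W.items(): print(k,(w[:2]*1000).round(1))
print(cam(d)[1])
```

```text
hole [598.4 267.2]
TL [627.9 288.7]
TR [631.8 214.9]
BR [582.2 211. ]
BL [577.  288.1]
s1 [619.5 230.5]
s2 [593.7 228.8]
fBL [631.4 290.8]
fBR [636.6 209.8]
jFL [574.  286.5]
jFR [579.3 208.3]
jBL [553.3 284.4]
jBR [558.3 208.9]
nutFL [471.1 266.4]
nutFR [476.  209.5]
[0.63000455 0.24206875 0.21258466]
```

The plate has moved +5.5 mm onto the fixed jaw's light insert face and no dark gap is left. The jaw's back is at 556 mm, which gives an opening of about 49–50 mm, and the push stalled hard at 27 N, so the jaw is home. Now over to the tool.

carry_out([
  [[0,0,-40],0],
  [[0,0,-40],0],
  [[0,0,-40],0],
  [[0,0,-40],0],
  [[0,0,-40],0],
  [[0,0,-40],0],
  [[0,0,-20],0],
  [[0,0,0],0],
], fingers=80)

```text
clock: 8.55
position: [0.5639, 0.235, 0.3409]
ee_rot: [0.037, 0.722, -0.689, -0.045]
contact_force: [-0.7, 0.5, 0.4]
width: 0.0801
```

```bash
python3 st.py .562 -.234 .32
```

```text
8.55 [0.5639 0.235  0.3409] F [-0.7  0.5  0.4] w 0.0801
xang -87.33 z [-0.1151  0.008  -0.9933]
shift mm [468.6  21.9  17.2]
```

carry_out([
  [[38,2,2],0],
  [[38,2,2],0],
  [[38,2,2],0],
  [[38,2,2],0],
  [[38,2,2],0],
  [[38,2,2],0],
  [[38,2,2],0],
  [[38,2,2],0],
  [[38,2,0],0],
  [[38,2,0],0],
])

```text
clock: 9.38
position: [0.564, -0.1533, 0.3047]
ee_rot: [0.036, 0.727, -0.684, -0.049]
contact_force: [-0.0, 0.7, 1.2]
width: 0.0802
```

```bash
python3 st.py .562 -.234 .32
```

```text
9.38 [ 0.564  -0.1533  0.3047] F [-0.   0.7  1.2] w 0.0802
xang -86.54 z [-0.1201  0.014  -0.9927]
shift mm [ 80.1   8.8 -16.1]
```

carry_out([
  [[30,3,-5],0],
  [[30,3,-5],0],
  [[18,2,-5],0],
  [[0,0,0],0],
  [[0,0,0],0],
])

```text
clock: 9.8
position: [0.5597, -0.2463, 0.307]
ee_rot: [0.04, 0.723, -0.688, -0.054]
contact_force: [-0.4, -0.0, 0.6]
width: 0.0797
```

```bash
python3 st.py .559 -.234 .24
python3 - <<'E'
from h import *
d=grab('wrist','w4')
E
```

```text
9.8 [ 0.5597 -0.2463  0.307 ] F [-0.4 -0.   0.6] w 0.0797
xang -87.23 z [-0.1322  0.0163 -0.9911]
shift mm [-10.8  -8.7  66.7]
```

View pics/w4.png

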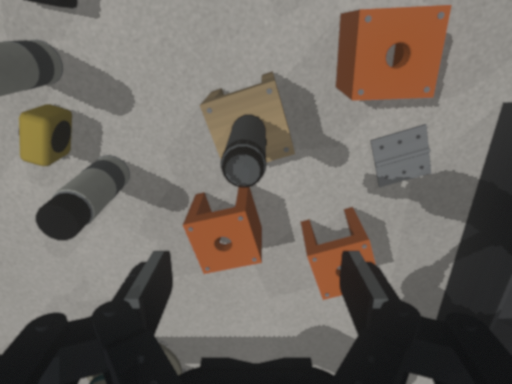

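```bash
python3 - <<'E'
from h import *
d=load('w4'); print(onz(d,(244,167),.202));
E
python3 st.py .559 -.234 .255
```

```text
[ 0.56335157 -0.23500161  0.202     ]
9.85 [ 0.5597 -0.2461  0.3068] F [ 0.1 -0.5 -0.2] w 0.0804
xang -87.2 z [-0.1329  0.0158 -0.991 ]
shift mm [-11.   -6.8  51.6]
```

carry_out([
  [[-6,-3,10],0],
  [[-5,-3,14],0],
  [[0,-1,14],0],
  [[0,0,10],0],
  [[0,0,0],0],
  [[0,0,0],0],
])

```text
clock: 10.35
position: [0.5598, -0.2248, 0.253]
ee_rot: [0.039, 0.726, -0.684, -0.056]
contact_force: [0.0, 0.1, 0.8]
width: 0.08
```

```bash
python3 st.py .559 -.234 .22
```

```text
10.35 [ 0.5598 -0.2248  0.253 ] F [0.  0.1 0.8] w 0.08
xang -86.76 z [-0.1357  0.0204 -0.9905]
shift mm [10.1 -3.1 32.6]
```

carry_out([
  [[5,0,0],0],
  [[3,-1,4],0],
  [[1,-1,8],0],
  [[0,-1,8],0],
  [[0,0,8],0],
  [[0,0,0],0],
  [[0,0,0],0],
])

```text
clock: 10.93
position: [0.5608, -0.2325, 0.2233]
ee_rot: [0.039, 0.727, -0.684, -0.055]
contact_force: [0.6, 0.5, 0.6]
width: 0.0798
```

```bash
python3 st.py .559 -.234 .142
```

```text
10.93 [ 0.5608 -0.2325  0.2233] F [0.6 0.5 0.6] w 0.0798
xang -86.61 z [-0.1326  0.0189 -0.991 ]
shift mm [ 3.6 -8.8 80.8]
```

carry_out([
  [[1,-1,10],0],
  [[1,-1,12],0],
  [[1,-2,12],0],
  [[0,-1,12],0],
  [[0,-1,12],0],
  [[0,-1,10],0],
  [[0,0,0],0],
  [[0,0,0],0],
])

```text
clock: 11.6
position: [0.5589, -0.2347, 0.1497]
ee_rot: [0.038, 0.726, -0.684, -0.054]
contact_force: [-0.2, -0.3, 0.2]
width: 0.0799
```

```bash
python3 st.py .559 -.234 .142
```

```text
11.6 [ 0.5589 -0.2347  0.1497] F [-0.2 -0.3  0.2] w 0.0799
xang -86.66 z [-0.131   0.0182 -0.9912]
shift mm [-0.5 -1.2  7.6]
```

carry_out([
  [[0,-1,5],0],
  [[0,0,3],0],
  [[0,0,0],0],
  [[0,0,0],0],
])

```text
clock: 11.93
position: [0.5598, -0.235, 0.1422]
ee_rot: [0.038, 0.726, -0.684, -0.053]
contact_force: [0.4, -0.3, -0.8]
width: 0.0802
```

carry_out([
  [[0,0,0],0],
  [[0,0,0],0],
  [[0,0,0],0],
  [[0,0,0],0],
  [[0,0,0],0],
  [[0,0,0],0],
  [[0,0,0],0],
  [[0,0,0],0],
], fingers=25, squeeze=70)

```text
clock: 12.6
position: [0.5605, -0.235, 0.1437]
ee_rot: [0.037, 0.726, -0.684, -0.051]
contact_force: [-0.2, 0.2, -0.0]
width: 0.037
```

```bash
python3 st.py .559 -.234 .142;python3 - <<'E'
from h import *
d=grab('wrist','w5')
E
```

```text
12.6 [ 0.5605 -0.235   0.1437] F [-0.2  0.2 -0. ] w 0.037
xang -86.65 z [-0.126   0.016  -0.9919]
shift mm [-1.   1.2  1.9]
```

View pics/w5.png

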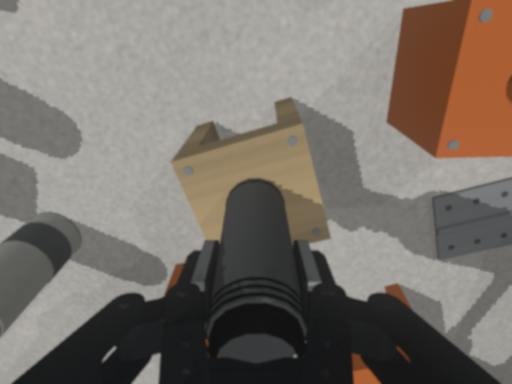

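```bash
python3 st.py .5605 -.235 .2437
python3 - <<'E'
from h import *
s=manip.get_state(); pickle.dump((q2R(s['ee_rot']),s['position']),open('grip.pkl','wb'))
E
```

```text
12.65 [ 0.5606 -0.235   0.1437] F [-0.3  0.1  0. ] w 0.0365
xang -86.65 z [-0.126   0.016  -0.9919]
shift mm [ -2.3  12.5 -99.2]
```

carry_out([
  [[-0.2,1.2,-10],0],
  [[-0.2,1.2,-10],0],
  [[-0.2,1.2,-10],0],
  [[-0.3,1.9,-15],0],
  [[-0.3,1.9,-15],0],
  [[-0.3,1.9,-15],0],
  [[0,0,0],0],
])

```text
clock: 13.23
position: [0.56, -0.2359, 0.2222]
ee_rot: [0.039, 0.726, -0.684, -0.053]
contact_force: [0.0, 0.1, -3.0]
width: 0.0364
```

```bash
python3 st.py .5605 -.235 .32
```

```text
13.23 [ 0.56   -0.2359  0.2222] F [ 0.   0.1 -3. ] w 0.0364
xang -86.66 z [-0.13    0.0165 -0.9914]
shift mm [ -3.2  12.1 -97. ]
```

carry_out([
  [[-0.5,2,-16],0],
  [[-0.5,2,-16],0],
  [[-0.5,2,-16],0],
  [[-0.5,2,-16],0],
  [[-0.5,2,-16],0],
  [[-0.5,2,-16],0],
  [[0,0,0],0],
  [[0,0,0],0],
])

```text
clock: 13.9
position: [0.5589, -0.2341, 0.3229]
ee_rot: [0.039, 0.726, -0.684, -0.054]
contact_force: [0.4, 0.5, -4.4]
width: 0.0364
```

```bash
python3 st.py .594 .266 .32
```

```text
13.9 [ 0.5589 -0.2341  0.3229] F [ 0.4  0.5 -4.4] w 0.0364
xang -86.67 z [-0.1319  0.0185 -0.9911]
shift mm [-497.   -65.6    7.5]
```

carry_out([
  [[-8,-1,0],0],
  [[-16,-2,0],0],
  [[-24,-3,0],0],
  [[-24,-3,0],0],
  [[-24,-3,0],0],
  [[-24,-3,0],0],
  [[-24,-3,0],0],
  [[-24,-3,0],0],
  [[-24,-3,0],0],
  [[-24,-3,0],0],
])

```text
clock: 14.73
position: [0.567, 0.0004, 0.313]
ee_rot: [0.042, 0.724, -0.685, -0.066]
contact_force: [0.7, -0.1, -3.6]
width: 0.0365
```

```bash
python3 st.py .594 .266 .32
```

```text
14.73 [5.67e-01 4.00e-04 3.13e-01] F [ 0.7 -0.1 -3.6] w 0.0365
xang -86.99 z [-0.1533  0.0289 -0.9878]
shift mm [-263.9  -40.8   -3.4]
```

carry_out([
  [[-24,-4,0],0],
  [[-24,-4,0],0],
  [[-24,-4,0],0],
  [[-24,-4,-1],0],
  [[-24,-4,-1],0],
  [[-24,-4,-1],0],
  [[-20,-3,-1],0],
  [[-14,-2,0],0],
  [[-6,-1,0],0],
  [[0,0,0],0],
])

```text
clock: 15.57
position: [0.5727, 0.2151, 0.3075]
ee_rot: [0.05, 0.729, -0.679, -0.078]
contact_force: [-0.8, -0.7, -2.5]
width: 0.0367
```

```bash
cat > tip.py <<'E'
from h import *
R0,p0=pickle.load(open('grip.pkl','rb')); o=R0.T@(np.array([.5625,-.2345,.016])-p0)
s=manip.get_state();R=q2R(s['ee_rot']);t=s['position']+R@o
print('tip pred',t.round(4),'tool axis',(R@R0.T[:,2]).round(3))
E
python3 st.py .594 .266 .32; python3 tip.py
```

```text
15.57 [0.5727 0.2151 0.3075] F [-0.8 -0.7 -2.5] w 0.0367
xang -86.15 z [-0.181   0.0329 -0.9829]
shift mm [-49.9 -22.4 -14.4]
tip pred [0.5676 0.2179 0.1799] tool axis [ 0.055 -0.018  0.998]
```

```bash
python3 st.py .6036 .2641 .3075
```

```text
15.57 [0.5727 0.2151 0.3075] F [-0.8 -0.7 -2.5] w 0.0367
xang -86.15 z [-0.181   0.0329 -0.9829]
shift mm [-46.8 -33.9  -4. ]
```

carry_out([
  [[-8,-6,-1],0],
  [[-12,-9,-1],0],
  [[-12,-9,-1],0],
  [[-8,-6,0],0],
  [[-4,-3,0],0],
  [[0,0,0],0],
  [[0,0,0],0],
])

```text
clock: 16.15
position: [0.6028, 0.2613, 0.3036]
ee_rot: [0.053, 0.727, -0.68, -0.078]
contact_force: [-1.6, -0.1, -2.6]
width: 0.036
```

```bash
python3 tip.py; python3 st.py .605 .2641 .25
```

```text
tip pred [0.5969 0.2635 0.176 ] tool axis [ 0.061 -0.014  0.998]
16.15 [0.6028 0.2613 0.3036] F [-1.6 -0.1 -2.6] w 0.036
xang -86.38 z [-0.1866  0.0288 -0.982 ]
shift mm [ -0.5 -12.2  52.3]
```

carry_out([
  [[0,-2,8],0],
  [[0,-2,9],0],
  [[0,-2,9],0],
  [[0,-2,9],0],
  [[0,-2,9],0],
  [[0,-2,8],0],
  [[0,0,0],0],
  [[0,0,0],0],
])

```text
clock: 16.82
position: [0.603, 0.2601, 0.2434]
ee_rot: [0.056, 0.726, -0.681, -0.079]
contact_force: [-0.4, 0.2, -4.3]
width: 0.0361
```

```bash
python3 tip.py; python3 st.py
python3 - <<'E'
from h import *
R0,p0=pickle.load(open('grip.pkl','rb')); o=R0.T@(np.array([.5625,-.2345,.016])-p0)
a=grab('side','s6'); b=grab('wrist','w6')
s=b['state'];R=q2R(s['ee_rot']);t=s['position']+R@o
u=proj(a,t); print('pred side px',u,'wrist',proj(b,t)); 
def crop(f,x,y,w,h,k): return cv2.resize(f[y:y+h,x:x+w],(w*k,h*k),interpolation=cv2.INTER_CUBIC)
x,y=int(u[0])-40,int(u[1])-60; print('crop org',x,y)
out=np.zeros((600,800,3),np.uint8); out[:600,:400]=crop(a['frame'],x,y,80,120,5); out[:400,410:800]=cv2.resize(b['frame'],(533,400))[:, 70:460]
cv2.imwrite('pics/c6.png',out)
E
```

```text
tip pred [0.5966 0.262  0.1158] tool axis [ 0.065 -0.011  0.998]
16.82 [0.603  0.2601 0.2434] F [-0.4  0.2 -4.3] w 0.0361
xang -86.58 z [-0.1907  0.0266 -0.9813]
pred side px [194.67848537 214.21520922] wrist [258.05788937 160.18771827]
crop org 154 154
```

View pics/c6.png

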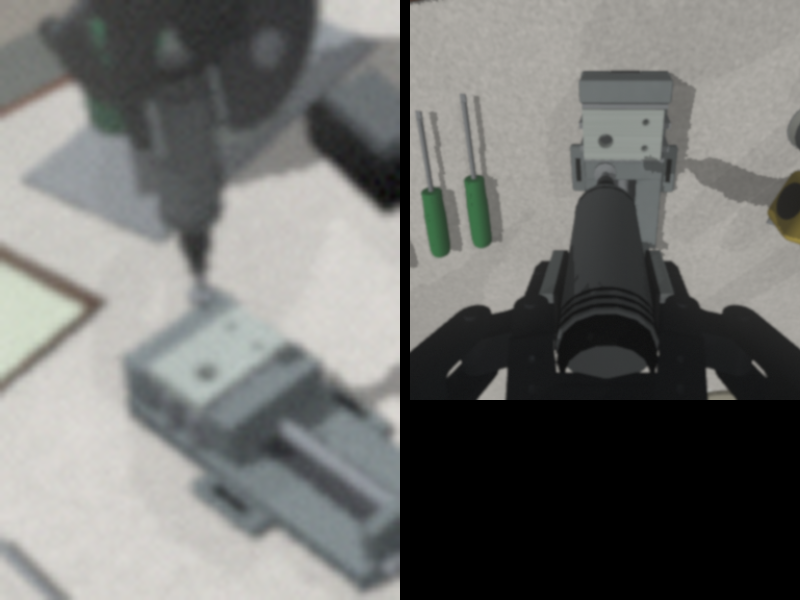

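The side view puts the tip at (194.6,215), against a predicted (194.7,214.2). The plate is nipped flush between the jaws. Now a check of the hole position in both views.

```bash
python3 - <<'E'
from h import *
a=load('s6'); b=load('w6')
print('hole side',onz(a,(154+207/5,154+372/5),.06),'hole wrist',onz(b,((605-410+70)*512/533,141*.96),.06))
for d,u0 in ((a,(195,228)),(b,(254.5,135.4))):
    g=cv2.cvtColor(d['frame'],cv2.COLOR_BGR2GRAY); x,y=int(u0[0])-7,int(u0[1])-6
    c=g[y:y+12,x:x+14].astype(float); w=np.clip(np.median(c)-12-c,0,None); yy,xx=np.mgrid[:12,:14]
    u=(x+(w*xx).sum()/w.sum(),y+(w*yy).sum()/w.sum()); print(u,onz(d,u,.06).round(4))
E
python3 st.py .6046 .2649 .2100
```

```text
hole side [0.593294   0.26809838 0.06      ] hole wrist [0.59794767 0.26738732 0.06      ]
(np.float64(195.32022471910113), np.float64(230.41573033707866)) [0.5865 0.2737 0.06  ]
(np.float64(255.2053872053872), np.float64(133.85521885521885)) [0.5996 0.2668 0.06  ]
16.92 [0.6032 0.2602 0.2438] F [-0.2 -0.3 -3.1] w 0.0356
xang -86.57 z [-0.1901  0.0267 -0.9814]
shift mm [-3.3 -8.  33. ]
```

carry_out([
  [[-1,-2,6],0],
  [[-1,-2,7],0],
  [[-1,-2,7],0],
  [[0,-1,7],0],
  [[0,-1,5],0],
  [[0,0,0],0],
  [[0,0,0],0],
])

```text
clock: 17.5
position: [0.6058, 0.2657, 0.2088]
ee_rot: [0.054, 0.726, -0.681, -0.078]
contact_force: [0.7, -0.2, -2.3]
width: 0.0365
```

```bash
python3 tip.py; python3 st.py
python3 - <<'E'
from h import *
R0,p0=pickle.load(open('grip.pkl','rb')); o=R0.T@(np.array([.5625,-.2345,.016])-p0)
a=grab('side','s7'); b=grab('wrist','w7')
s=b['state'];R=q2R(s['ee_rot']);t=s['position']+R@o
u=proj(a,t);v=proj(b,t); print('pred side px',u,'wrist',v,'hole side',proj(a,[.598,.267,.06]),'hole wrist',proj(b,[.598,.267,.06])) 
def crop(f,x,y,w,h,k): return cv2.resize(f[y:y+h,x:x+w],(w*k,h*k),interpolation=cv2.INTER_CUBIC)
x,y=int(u[0])-25,int(u[1])-30;x2,y2=int(v[0])-25,int(v[1])-40; print('crop org',x,y,x2,y2)
out=np.zeros((480,800,3),np.uint8); out[:,:400]=crop(a['frame'],x,y,50,60,8); out[:,400:]=crop(b['frame'],x2,y2,50,60,8)
cv2.imwrite('pics/c7.png',out)
E
```

```text
tip pred [0.5998 0.2678 0.0812] tool axis [ 0.062 -0.012  0.998]
17.5 [0.6058 0.2657 0.2088] F [ 0.7 -0.2 -2.3] w 0.0365
xang -86.54 z [-0.1872  0.0276 -0.9819]
pred side px [193.59470975 222.54376316] wrist [258.05623607 160.1853572 ] hole side [194.75062721 227.45331053] hole wrist [259.44446585 152.4551977 ]
crop org 168 192 233 120
```

View pics/c7.png

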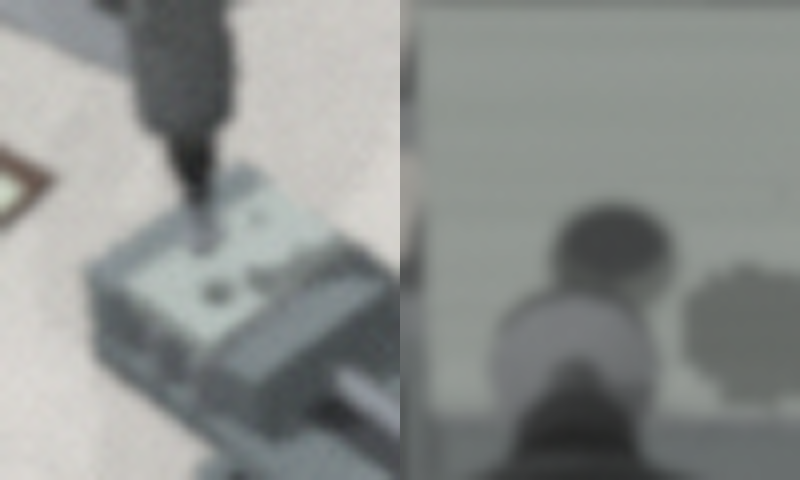

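Run:
```python
from h import *
R0,p0=pickle.load(open('grip.pkl','rb')); o=R0.T@(np.array([.5625,-.2345,.016])-p0)
a=load('s7'); b=load('w7'); s=b['state'];R=q2R(s['ee_rot']);t=s['position']+R@o; ax=R@R0.T[:,2]
c=t+.013*ax; print('cone back pred',proj(b,c))
m=onz(b,(254.75,165.25),c[2]); print('cone meas',m.round(4),'pred',c.round(4),'tip from meas',(m-.013*ax).round(4))
print('hole wrist',onz(b,(259.6,151.6),.06).round(4),'hole side',onz(a,(195.1,228.4),.06).round(4),'tip side @z',onz(a,(193.6,222.6),t[2]).round(4),t.round(4))
```

```text
cone back pred [257.79525859 165.86563915]
cone meas [0.601  0.2701 0.0941] pred [0.6006 0.2675 0.0941] tip from meas [0.6002 0.2702 0.0811]
hole wrist [0.5989 0.2669 0.06  ] hole side [0.594  0.2688 0.06  ] tip side @z [0.5996 0.2678 0.0811] [0.5998 0.2677 0.0811]
```

```bash
python3 st.py
python3 - <<'E'
from h import *
R=q2R(manip.get_state()['ee_rot']); print(R.T@np.array([-1.8,-2.8,-9.5]))
E
```

```text
17.6 [0.606  0.2657 0.2091] F [ 0.6 -0.3 -2.8] w 0.0364
xang -86.54 z [-0.1868  0.0277 -0.982 ]
[3.06038527 0.19772083 9.58774992]
```

carry_out([
  [[1,0,2],0],
  [[1,0,3],0],
  [[1,0,3],0],
  [[0,0,1],0],
  [[0,0,0],0],
  [[0,0,0],0],
])

```text
clock: 18.1
position: [0.6049, 0.2625, 0.2005]
ee_rot: [0.053, 0.726, -0.681, -0.077]
contact_force: [-0.4, 0.1, -3.7]
width: 0.0366
```

```bash
python3 tip.py; python3 st.py .6042 .2629 .1996
```

```text
tip pred [0.5993 0.2646 0.0729] tool axis [ 0.059 -0.013  0.998]
18.1 [0.6049 0.2625 0.2005] F [-0.4  0.1 -3.7] w 0.0366
xang -86.55 z [-0.1844  0.0283 -0.9825]
shift mm [-0.4  0.5  1. ]
```

carry_out([
  [[0,0.8,0],0],
  [[0,0,0],0],
  [[0,0,0],0],
  [[0,0,0],0],
])

```text
clock: 18.43
position: [0.6042, 0.2625, 0.2011]
ee_rot: [0.053, 0.726, -0.681, -0.077]
contact_force: [0.5, -0.0, -3.1]
width: 0.0364
```

```bash
python3 tip.py; python3 st.py
python3 - <<'E'
from h import *
R0,p0=pickle.load(open('grip.pkl','rb')); o=R0.T@(np.array([.5625,-.2345,.016])-p0)
a=grab('side','s8'); b=grab('wrist','w8')
s=b['state'];R=q2R(s['ee_rot']);t=s['position']+R@o; ax=R@R0.T[:,2]
u=proj(a,t);v=proj(b,t); print('pred side px',u,'cone wrist',proj(b,t+.013*ax),'hole side',proj(a,[.5985,.267,.06]),'hole wrist',proj(b,[.5985,.267,.06])) 
def crop(f,x,y,w,h,k): return cv2.resize(f[y:y+h,x:x+w],(w*k,h*k),interpolation=cv2.INTER_CUBIC)
x,y=int(u[0])-25,int(u[1])-30;x2,y2=int(v[0])-25,int(v[1])-40; print('crop org',x,y,x2,y2)
out=np.zeros((480,800,3),np.uint8); out[:,:400]=crop(a['frame'],x,y,50,60,8); out[:,400:]=crop(b['frame'],x2,y2,50,60,8)
cv2.imwrite('pics/c8.png',out)
E
```

```text
tip pred [0.5987 0.2647 0.0734] tool axis [ 0.058 -0.013  0.998]
18.43 [0.6042 0.2625 0.2011] F [ 0.5 -0.  -3.1] w 0.0364
xang -86.55 z [-0.1838  0.0286 -0.9826]
pred side px [194.8091342  223.97521253] cone wrist [257.79351693 165.8638663 ] hole side [194.6524624  227.37153983] hole wrist [255.97579801 153.98081849]
crop org 169 193 233 120
```

View pics/c8.png

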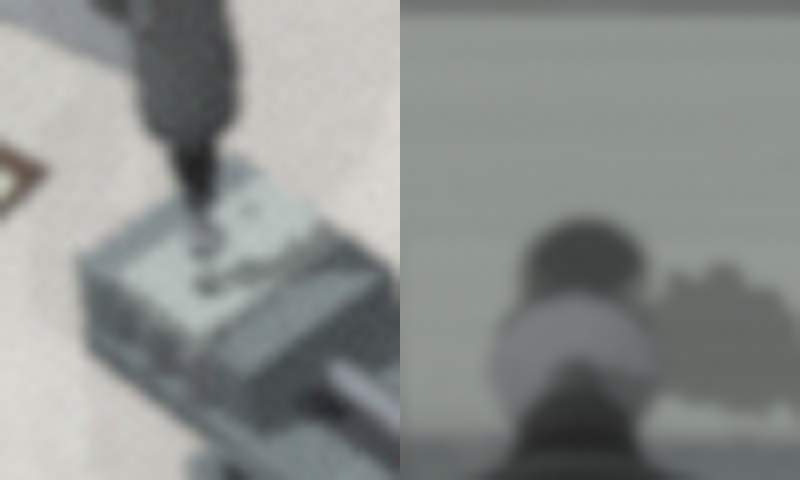

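Run:
```python
from h import *
b=load('w8');a=load('s8'); s=b['state'];R=q2R(s['ee_rot']);R0,p0=pickle.load(open('grip.pkl','rb'));ax=R@R0.T[:,2]
for z in (.070,.0734): m=onz(b,(254.9,165.2),z+.013); print('tip wrist',z,(m-.013*ax).round(4),'side',onz(a,(194.6,224.3),z).round(4))
print('hole wrist',onz(b,(256.1,153.1),.06).round(4),'side',onz(a,(195.2,228.2),.06).round(4))
print(np.abs(s['qd']).max())
```

```text
tip wrist 0.07 [0.5975 0.2672 0.07  ] side [0.6009 0.2642 0.07  ]
tip wrist 0.0734 [0.5991 0.2671 0.0734] side [0.5981 0.266  0.0734]
hole wrist [0.5994 0.2669 0.06  ] side [0.5944 0.268  0.06  ]
0.0008484136281593651
```

Wrist views put the tip within 1 mm of the hole axis, about 13 mm above the plate, with the arm still. Handing in.

Run:
```python
from h import *
print(manip.sign_off()); s=manip.get_state(); print(s['clock'],s['position'],s['width'])
```

```text
the job is handed in; nothing more can be done
None
the job is handed in; nothing more can be done
```

I pushed the sliding jaw home and lifted the rotary tool from the wooden stand. I carried it over the clutter and handed in at about 18.5 s, with the tool held over the plate's large hole. The hand-in gives no verdict, so these are my own last checks:

- **Jaw and plate:** the push stalled at 27 N. Afterwards the wrist image gave an opening of about 49–50 mm, with the plate against the fixed jaw and within about 1° of square. I could not read the jaw joint directly.
- **Tool point:** the wrist view puts it at (599.1, 267.1) mm and the hole at (599.4, 266.9) mm. The point is about 13 mm above the plate.
- **Tool:** it leans about 0.06 rad (limit 0.12). It is gripped at 36–37 mm opening with a 70 N squeeze, and the arm was still. I saw no sign of the tool touching the plate or vice.
- **Disagreement:** the coarse side view read the hole about 5 mm further towards the robot in x. At about 2.5 mm per pixel I trusted the close wrist views, which agree with the first top view. The tip predicted from the grip was also about 2.5 mm off the wrist reading in y, and I corrected for it using the wrist image.
- **Gripper drift:** the gripper itself tilted to about 0.19 rad, mostly from the push on the jaw. The tool stayed nearly upright because it was gripped with about 0.13 rad of that already there.
- **Clutter:** I did not remeasure the loose objects at the end. I carried the tool's point at least 30 mm above the can tops and felt no unexpected contact.

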